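Put the socket set away on a suspension service bench

ROBOT

A 6-joint arm with a two-finger parallel gripper is mounted at the origin on the work surface. World frame = base frame: x ahead of the robot, y to its left, z up, the work surface at z = 0. Lengths are in mm, angles in rad, forces in N, time in s.
With the tool pointing down it reaches from about 400 to 925 mm from the base axis. Payload 12.5 kg.
Tool frame: the origin (TCP) lies at the centre of the arm's flange, where the gripper is bolted on; the fingertips stand 190 mm ahead of it and the grasp point (between the pads) lies 171 mm ahead of it; z points along the fingers, y is the line along which they close (so a half turn about z gives the same grasp; the last joint's range is limited). The gripper opens to 95 mm and grips with 3 to 60 N. Pads are 20 mm wide; open, the fingers measure 119 mm over their backs; the gripper's body (75 mm by 180 mm) begins 59 mm behind the grasp point.
Start: joints at [1.028, 0.491, 1.559, -0, 1.092, -0.106], TCP at [264.379, 566.329, 404.761] pointing down, gripper open.
Joint ranges: [-3.1, 3.1], [-0.84, 2.19], [0.05, 2.79], [-1.13, 4.28], [0.06, 2.93], [-2.69, 2.69]. Speed limits (rad/s): [2.22, 2.22, 2.79, 3.14, 3.14, 3.14].

INTERFACE

Orientations are given as [roll, pitch, yaw] about the fixed x, y, z axes, in that order (R = Rz(yaw) Ry(pitch) Rx(roll)).
In Python, from cell import env, read_camera, search_frame, cut_out gives the robot as it stands. The module is installed in compiled form; this text tells all that it offers.
- The arm moves only by the tool move_arm, never from a script. Its argument "commands" is a list of rows, each a list of 3 entries, a list of its own where there are three numbers: the shift along the world's x, y, z normalised to -1 to 1, where 1 is 0.03 m, then the turn about the world's z normalised to -1 to 1, where 1 is 0.08 rad, then the opening, from -1 (shut) to 1 (fully open), so that 0 is half open. A call has 1 to 20 rows; each row shifts and turns the commanded pose from where the row before left it; what a row does not reach is not made up. A row lasts 1/12 s, in which the tool goes at most 41.7 mm and 7.16 degrees, less where a joint would pass 70% of its speed; a pose out of reach is approached as far as the arm can. A call with a number of a shift or a turn outside -1 to 1 is refused whole. A call with a gripper value outside its range is refused whole. The fingers move at their own pace and stop on an object; the grip force is fixed at half the most. Time passes only in rows, so rows that do not move let the fingers close. It gives the time, the measured TCP pose, the force, the opening and the grip force at its end, in the units of the state.
- env.state(): the state, without advancing time (a new reading comes with each control period).
- read_camera(name): name is "side" or "top" or "wrist"; returns a dict with "image" (400x640x3 uint8, red, green, blue), "fx", "fy", "cx", "cy" (pixels), "D" ([k1, k2, p1, p2, k3] as OpenCV has them; the pictures are not rectified), "rvec" (rotation vector, rad) and "tvec" (3), from world to camera coordinates, as OpenCV has them. Camera axes: x right, y down, z forward; pixel columns grow to the right and rows downward; lengths in mm; the calibration is good to about 2 mm. A picture is of the moment at which its call begins. There is no depth.
- env.job_done(): hands the job in; it is judged then, once.
Trained networks look in a picture, given as the dict that the camera call returned (one of the last four; its "shot" number tells which), for a name from the list of things; names that differ only in an ending like _2 or _b are one class to them, and where a whole thing is asked for, a point or a joint stands for the part that bears it (a point fixed in the world has none). Each returns a list of dicts, best first, with "confidence" (0 to 1); they miss things now and then, are a little off and sometimes report something else, mostly with a low value. They report only what shows in the picture. A call takes as long as a camera call. They do not tell look-alikes from the thing itself.
- search_frame(thing, picture): "at" ([column, row] in pixels, amid what is visible of it).
- cut_out(thing, picture): "region" (400x640 bool, what is visible of it) and "at" ([column, row] in pixels, amid what is visible of it).
The state is a dict: "t": time; "joints": joint angles; "qvel": joint speeds; "tau": joint torques, N m; "eef_pos": TCP position; "tcp_rot": TCP orientation; "ft_force": force on the tool from outside, world axes, zero at the start; "moment": the same for the moment, N m; "opening": opening from 0.0 (shut) to 1.0 (fully open); "grip_force": force on a finger pad.
Only numpy, scipy, OpenCV 4.12 (cv2) and the standard library are available. Lean on these libraries where they do the work, as an engineer would, in place of code of your own. Each camera call takes 0.05 s, during which the arm holds its last target. There are 200 camera calls.

TASK

Put the socket set away: stand each of the three steel sockets upright, mouth up, on the floor of its own round grey cup (the smallest socket in the smallest cup, the middle one in the middle cup, the largest in the largest), and lay the extension bar flat on the floor of the long grey tray. Leave the dial gauge and the shock absorber where they lie.

Things in the scene. Friction and masses are not known exactly. Their poses are not given: they have to be found in the camera images.
- socket_small: The smallest of three chromed steel spanner sockets (plain upright cylinders with a dark hexagonal mouth on top): 24 mm across, 36 mm tall; the lowest 8 mm tapers in. It stands upright, mouth up. Origin: centre of its underside; z up along its axis.
- socket_medium: The middle-sized of three chromed steel spanner sockets (plain upright cylinders with a dark hexagonal mouth on top): 33 mm across, 46 mm tall; the lowest 8 mm tapers in. It stands upright, mouth up. Origin: centre of its underside; z up along its axis.
- socket_large: The largest of three chromed steel spanner sockets (plain upright cylinders with a dark hexagonal mouth on top): 41 mm across, 58 mm tall; the lowest 8 mm tapers in. It stands upright, mouth up. Origin: centre of its underside; z up along its axis.
- cup_small: The smallest of three round, open, low grey plastic cups: 46 mm outside, 40 mm inside, floor 4 mm thick, rim 12 mm above the table. Fixed to the table. Home of the 24 mm socket. Origin: centre of its underside, on the table; z up.
- cup_medium: The middle-sized of three round, open, low grey plastic cups: 60 mm outside, 54 mm inside, floor 4 mm thick, rim 12 mm above the table. Fixed to the table. Home of the 33 mm socket. Origin: centre of its underside, on the table; z up.
- cup_large: The largest of three round, open, low grey plastic cups: 76 mm outside, 70 mm inside, floor 4 mm thick, rim 12 mm above the table. Fixed to the table. Home of the 41 mm socket. Origin: centre of its underside, on the table; z up.
- extension_bar: Chromed steel extension bar for the sockets, 150 mm long, lying flat: a round shaft of 12 mm diameter, bare for 98 mm about its middle (from -47 to +51 mm along y), with a 22 mm square collar near each end and, at the -y end, a small square drive stub. The collars carry it, so the shaft's axis lies 11 mm above what it rests on. Origin: middle of the bar, on the shaft's axis; y runs along the bar.
- bar_tray: The long, low, empty grey plastic tray: 70 x 200 mm outside, 62 x 192 mm inside, floor 3 mm thick, rim 10 mm above the table. Fixed to the table. Home of the extension bar, which may lie either way round in it. Origin: centre of its underside, on the table; y runs along its length, z up.
- gauge: Bystander, to be left alone: a round dial gauge lying face up, 54 mm across, 26 mm tall, with a brass stem 14 mm thick and reaching 49 mm from its centre along -x. Loose. Origin: centre of its underside.
- shock: Bystander, to be left alone: a bicycle shock absorber lying on its side, 227 mm long along its x axis, body 52 mm in diameter. Loose. Origin: on the body's axis, mid-body, 26 mm above the table.
Things that resemble listed ones, but are neither listed nor needed, are in the scene too. What is shaped like the cup_small but orange or yellow is not meant.

How it is judged (in metres and radians):
At the end, for the whole second after the job is handed in: Each socket stands upright (0.12 rad) on the floor of its own size of cup, centred to 10 mm (small), 12.5 mm (medium), 16.5 mm (large); the bar lies flat on the tray floor, along it (0.35 rad), inside the rim, centred to 34 mm; all at rest (horizontal distance between socket_small and cup_small below 0.01 m and z of socket_small in the frame of cup_small between 0.001 and 0.0065 m and angle between each of socket_small, socket_medium, socket_large's own z axis and vertical below 0.12 rad and linear speed of each of socket_small, socket_medium, socket_large, extension_bar below 0.02 m/s and horizontal distance between socket_medium and cup_medium below 0.0125 m and z of socket_medium in the frame of cup_medium between 0.001 and 0.0065 m and horizontal distance between socket_large and cup_large below 0.0165 m and z of socket_large in the frame of cup_large between 0.001 and 0.0065 m and horizontal distance between extension_bar and bar_tray below 0.034 m and z of extension_bar in the frame of bar_tray between 0.01 and 0.0165 m and angle between the y axis of extension_bar and the y axis of bar_tray, either way round below 0.35 rad and angle between extension_bar's own y axis and vertical between 1.5208 and 1.6208 rad); the robot touches nothing.
It fails at once if the dial gauge is shifted more than 25 mm from where it lay (distance of gauge from where it was at the start of the episode above 0.025 m).
It fails at once if the shock absorber is shifted more than 25 mm from where it lay (distance of shock from where it was at the start of the episode above 0.025 m).
It also fails if it takes over 90 s, if anything falls off the work surface, if the arm or the gripper's body presses on something with over 40 N, if the wrist force passes 120 N, or if a joint passes its speed limit or range.

## Working session

There is one attempt and no reset: what is moved stays moved. The work goes in short steps, Python scripts to look and compute and a tool call to move; the robot and the scene stay as the last step left them, time stands still between calls to the robot, and variables do not carry over. Pictures are saved under pics/ and viewed, at most 14 in all, crops included, and the job is handed in when it is done.

Besides the shell and the picture viewer there is one more tool, called after ">>>" in YAML: its name, and indented under it one key for each argument. move_arm: Moves the arm, as the interface text tells. Its arguments: {"type":"object","properties":{"commands":{"type":"array","items":{"type":"array"}}},"required":["commands"]}

```bash
mkdir -p pics; cat > h.py <<'E'
import numpy as np, cv2
from cell import env, read_camera, search_frame, cut_out
def ray(p,uv,z):
    K=np.array([[p['fx'],0,p['cx']],[0,p['fy'],p['cy']],[0,0,1.]])
    n=cv2.undistortPoints(np.array([[uv]],float),K,np.array(p['D'],float))[0,0]
    R=cv2.Rodrigues(np.array(p['rvec'],float))[0];t=np.array(p['tvec'],float).ravel()
    c=-R.T@t; d=R.T@np.array([n[0],n[1],1.]); return (c+d*(z-c[2])/d[2]).round(1)
def proj(p,X):
    K=np.array([[p['fx'],0,p['cx']],[0,p['fy'],p['cy']],[0,0,1.]])
    return cv2.projectPoints(np.array([X],float).reshape(-1,1,3),np.array(p['rvec'],float),np.array(p['tvec'],float),K,np.array(p['D'],float))[0][:,0]
def save(p,n,crop=None,s=1):
    im=p['image'][:,:,::-1]
    if crop: im=im[crop[1]:crop[3],crop[0]:crop[2]]
    cv2.imwrite('pics/'+n,cv2.resize(im,None,fx=s,fy=s,interpolation=cv2.INTER_CUBIC))
E
python3 - <<'E'
from h import *
Z=dict(socket_small=36,socket_medium=46,socket_large=58,cup_small=12,cup_medium=12,cup_large=12,extension_bar=11,bar_tray=5,gauge=26,shock=26)
for c in ('top','side'):
    p=read_camera(c); save(p,c+'0.png',s=1.25)
    print(c)
    for k,z in Z.items():
        print(k,[(np.round(r['at']).tolist(),round(r['confidence'],2),ray(p,r['at'],z)[:2].tolist()) for r in search_frame(k,p)])
print(env.state())
E
```

```text
top
socket_small [([188.0, 221.0], 0.62, [458.9, 282.3]), ([389.0, 169.0], 0.3, [599.9, -309.1])]
socket_medium [([252.0, 219.0], 0.6, [458.5, 92.6])]
socket_large [([322.0, 219.0], 0.62, [453.3, -108.7])]
cup_small [([165.0, 177.0], 0.71, [599.2, 366.4]), ([219.0, 159.0], 0.67, [649.0, 198.9]), ([191.0, 166.0], 0.61, [630.8, 286.9])]
cup_medium [([256.0, 168.0], 0.62, [616.8, 86.7])]
cup_large [([390.0, 169.0], 0.86, [605.7, -318.3])]
extension_bar [([325.0, 220.0], 0.26, [457.0, -117.5])]
bar_tray [([322.0, 166.0], 0.65, [622.3, -112.7])]
gauge [([357.0, 251.0], 0.79, [362.8, -208.3])]
shock [([467.0, 228.0], 0.85, [419.7, -532.8])]
side
socket_small []
socket_medium [([338.0, 254.0], 0.75, [457.5, 113.1])]
socket_large [([344.0, 200.0], 0.75, [459.7, -91.3])]
cup_small [([262.0, 345.0], 0.95, [599.2, 366.3]), ([260.0, 314.0], 0.72, [624.3, 291.8]), ([260.0, 281.0], 0.65, [647.0, 199.4])]
cup_medium [([283.0, 249.0], 0.78, [613.8, 86.0])]
cup_large [([304.0, 164.0], 0.56, [625.2, -324.3]), ([372.0, 188.0], 0.55, [373.9, -220.3]), ([337.0, 252.0], 0.43, [462.5, 77.7])]
extension_bar
[... 235 characters left out ...]
3.0, 133.0], 0.61, [419.6, -550.8])]
{'t': 1.1, 'joints': array([ 1.02838547e+00,  4.90854965e-01,  1.55887413e+00,  2.44554550e-06,
        1.09172828e+00, -1.05591770e-01]), 'qvel': array([-0.00033183,  0.00059792, -0.00129013,  0.00079256,  0.00061852,
       -0.00070555]), 'tau': array([-3.00493193e-03, -6.12480569e+01, -2.58409756e+01,  6.91498839e-02,
        4.47775167e-02, -3.17417789e-05]), 'eef_pos': array([264.38476377, 566.32238267, 404.79785387]), 'tcp_rot': array([3.14145790e+00, 1.20996015e-05, 2.70477244e+00]), 'ft_force': array([-0.2406119 , -0.01222437, -0.56405468]), 'moment': array([-0.01344273, -0.01570071,  0.00753168]), 'grip_force': 0.0, 'opening': 1.0034015430414618}
```

View pics/top0.png

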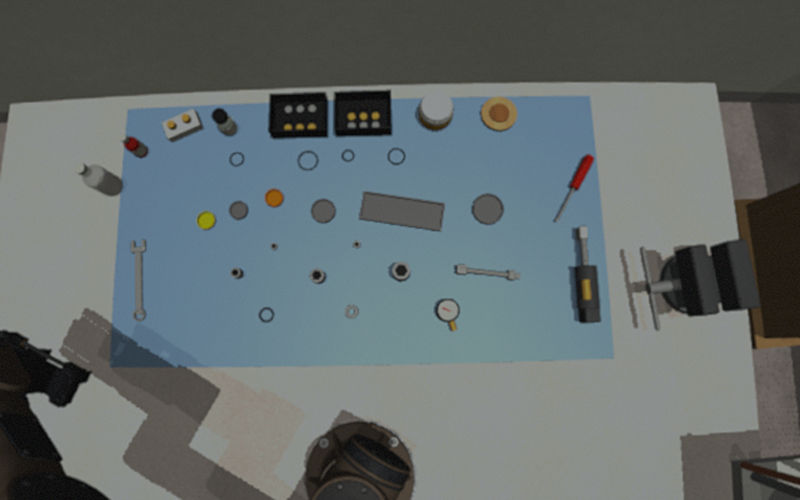

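View pics/side0.png

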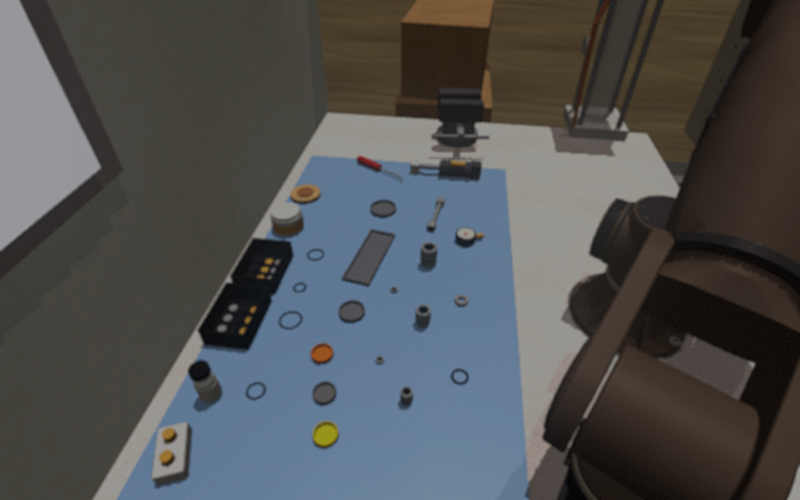

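The top view shows the yellow (165,177), grey (191,168) and orange (219,159) small cups, all in raw pixels. The grey one is the one meant. The sockets are at (188,218), (253,220) and (320,216), and the bar is at about (390,218). I'll move over the small socket for a closer look and turn the fingers to close along x.

>>> move_arm:
  commands:
    - [[0.43, -0.63, 0], -0.945, 1]
    - [[0.43, -0.63, 0], -0.945, 1]
    - [[0.43, -0.63, 0], -0.945, 1]
    - [[0.43, -0.63, 0], -0.945, 1]
    - [[0.43, -0.63, 0], -0.945, 1]
    - [[0.43, -0.63, 0], -0.945, 1]
    - [[0.43, -0.63, 0], -0.945, 1]
    - [[0.43, -0.63, 0], -0.945, 1]
    - [[0.43, -0.63, 0], -0.945, 1]
    - [[0.43, -0.63, 0], -0.945, 1]
    - [[0.43, -0.63, 0], -0.945, 1]
    - [[0.43, -0.63, 0], -0.945, 1]
    - [[0.43, -0.63, 0], -0.945, 1]
    - [[0.43, -0.63, 0], -0.945, 1]
    - [[0.43, -0.63, 0], -0.945, 1]
    - [[0, 0, 0], 0, 1]
    - [[0, 0, 0], 0, 1]

```text
t: 2.52
eef_pos: [458.3, 282.1, 404.8]
tcp_rot: [3.141, -0.0, 1.57]
ft_force: [-0.2, -0.4, 0.6]
opening: 1.0
grip_force: 0.0
```

```bash
cat > look.py <<'E'
import sys
from h import *
Z=dict(socket_small=36,socket_medium=46,socket_large=58,cup_small=12,cup_medium=12,cup_large=12,extension_bar=11,bar_tray=5)
p=read_camera('wrist'); s=env.state()
print(s['t'],s['eef_pos'].round(1),s['tcp_rot'].round(3),s['joints'].round(2))
for k in sys.argv[2:]:
    for r in cut_out(k,p):
        g=r['region'].astype(np.uint8); ys,xs=np.nonzero(g)
        cs,_=cv2.findContours(g,0,2); c=max(cs,key=len)
        w=np.array([ray(p,q[0],Z[k])[:2] for q in c[::3]],np.float32)
        print(k,np.round(r['at']),round(r['confidence'],2),ray(p,r['at'],Z[k])[:2],'bbox',xs.min(),ys.min(),xs.max(),ys.max(),'rect@z',np.round(cv2.minAreaRect(w)[0],1),np.round(cv2.minAreaRect(w)[1],1),round(cv2.minAreaRect(w)[2],1), 'rgb',p['image'][g>0].mean(0).round())
save(p,sys.argv[1]+'.png',s=1.25)
E
python3 look.py w1 socket_small cup_small
```

```text
2.5667 [457.9 282.8 404.8] [ 3.142 -0.     1.571] [0.43 0.37 1.77 0.   1.   0.43]
socket_small [328. 175.] 0.91 [472.5 284.7] bbox 315 160 337 187 rect@z [470.2 285.8] [24.6 24.3] 51.6 rgb [92. 94. 93.]
socket_small [466. 167.] 0.52 [614.3 293.8] bbox 446 146 489 186 rect@z [615.3 294.2] [40.1 46.2] 85.5 rgb [127. 126. 124.]
cup_small [484. 238.] 0.96 [655.5 205.8] bbox 462 221 504 260 rect@z [654.3 204. ] [46.  50.4] 44.2 rgb [198. 123.  46.]
cup_small [452.  91.] 0.91 [601.6 368.7] bbox 431 68 477 112 rect@z [603.  369.6] [43.1 48. ] 87.0 rgb [217. 214.  72.]
cup_small [466. 165.] 0.78 [624.4 291.1] bbox 446 146 488 186 rect@z [625.4 290. ] [42.8 47.5] 85.3 rgb [127. 126. 124.]
```

View pics/w1.png

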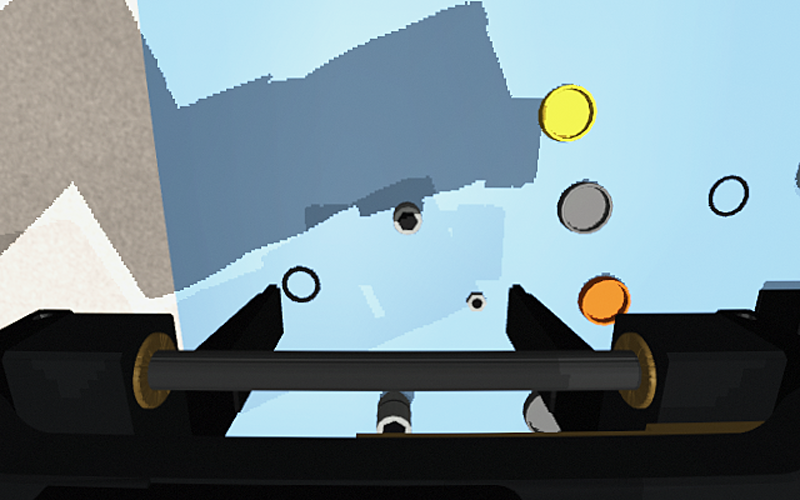

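The wrist view shows the small socket's mouth at (326,176), the grey cup at (466,165), the yellow cup at (452,91) and the orange cup at (484,238). The grey cup is the home. Next I'll fit cylinder silhouettes to the masks for exact positions.

```bash
cat > fit.py <<'E'
import sys
from h import *
from scipy.optimize import least_squares
D=dict(socket_small=(24,36),socket_medium=(33,46),socket_large=(41,58),cup_small=(46,12),cup_medium=(60,12),cup_large=(76,12))
def fit(k,p,r,z0=0):
    g=r['region'].astype(np.uint8); ys,xs=np.nonzero(g); b=np.array([xs.min()-.5,ys.min()-.5,xs.max()+.5,ys.max()+.5])
    d,h=D[k]; a=np.linspace(0,6.283,60); o=np.c_[np.cos(a),np.sin(a)]*d/2
    rings=[(1,h),(1,8),(.8,0)] if 'socket' in k else [(1,h),(1,0)]
    def f(x):
        P=proj(p,np.vstack([np.c_[o*s+x,0*a+z+z0] for s,z in rings])); return np.r_[P.min(0),P.max(0)]-b
    q=least_squares(f,ray(p,r['at'],h/2)[:2]); return q.x.round(1),np.abs(q.fun).max().round(1),np.round(r['at']),round(r['confidence'],2),p['image'][g>0].mean(0).round().tolist()
if __name__=='__main__':
    p=read_camera(sys.argv[1]); s=env.state()
    print(s['t'],s['eef_pos'].round(1),s['tcp_rot'].round(3))
    for k in sys.argv[3:]:
        for r in cut_out(k,p): print(k,*fit(k,p,r))
    save(p,sys.argv[2]+'.png',s=1.25)
E
python3 fit.py wrist w2 socket_small cup_small
```

```text
2.7167 [457.4 283.5 404.8] [ 3.142 -0.     1.573]
socket_small [470.4 284. ] 0.3 [328. 177.] 0.62 [94.0, 95.0, 94.0]
cup_small [605.4 369.6] 1.4 [453.  92.] 0.9 [220.0, 218.0, 71.0]
cup_small [657.7 201. ] 0.2 [483. 239.] 0.89 [201.0, 124.0, 44.0]
cup_small [628.2 289.2] 0.4 [469. 167.] 0.71 [126.0, 126.0, 125.0]
```

>>> move_arm:
  commands:
    - [[0.1, 0.01, -0.9], 0, 1]
    - [[0.1, 0.01, -0.9], 0, 1]
    - [[0.1, 0.01, -0.9], 0, 1]
    - [[0.1, 0.01, -0.9], 0, 1]
    - [[0, 0, -0.9], 0, 1]
    - [[0, 0, -0.9], 0, 1]
    - [[0, 0, -0.7], 0, 1]
    - [[0, 0, -0.6], 0, 1]
    - [[0, 0, 0], 0, 1]
    - [[0, 0, 0], 0, -1]
    - [[0, 0, 0], 0, -1]
    - [[0, 0, 0], 0, -1]
    - [[0, 0, 0], 0, -1]
    - [[0, 0, 0], 0, -1]
    - [[0, 0, 0], 0, -1]
    - [[0, 0, 0], 0, -1]

```text
t: 4.15
eef_pos: [469.9, 284.0, 204.1]
tcp_rot: [3.141, -0.0, 1.571]
ft_force: [-0.5, 0.7, 0.3]
opening: 0.569
grip_force: 0.0
```

>>> move_arm:
  commands:
    - [[0, 0, 0], 0, -1]
    - [[0, 0, 0], 0, -1]
    - [[0, 0, 0], 0, -1]
    - [[0, 0, 0], 0, -1]
    - [[0, 0, 0], 0, -1]
    - [[0, 0, 0], 0, -1]
    - [[0, 0, 0], 0, -1]
    - [[0, 0, 0], 0, -1]
    - [[0, 0, 0], 0, -1]
    - [[0, 0, 0], 0, -1]
    - [[0, 0, 0.5], 0, -1]
    - [[0, 0, 0.5], 0, -1]

```text
t: 5.15
eef_pos: [469.7, 284.0, 233.4]
tcp_rot: [-3.14, 0.001, 1.571]
ft_force: [-0.3, -0.4, -1.0]
opening: 0.246
grip_force: 30.0
```

>>> move_arm:
  commands:
    - [[0.66, 0.02, 0], 0, -1]
    - [[0.66, 0.02, 0], 0, -1]
    - [[0.66, 0.02, 0], 0, -1]
    - [[0.66, 0.02, 0], 0, -1]
    - [[0.66, 0.02, 0], 0, -1]
    - [[0.66, 0.02, 0], 0, -1]
    - [[0.66, 0.02, 0], 0, -1]
    - [[0.66, 0.03, 0], 0, -1]
    - [[0, 0, 0], 0, -1]
    - [[0, 0, -0.35], 0, -1]
    - [[0, 0, -0.3], 0, -1]
    - [[0, 0, -0.2], 0, -1]
    - [[0, 0, 0], 0, -1]
    - [[0, 0, 0], 0, 0.2]
    - [[0, 0, 0], 0, 0.2]
    - [[0, 0, 0], 0, 0.2]
    - [[0, 0, 0], 0, 0.2]
    - [[0, 0, 0], 0, 0.2]
    - [[0, 0, 0], 0, 0.2]
    - [[0, 0, 0], 0, 0.2]

```text
t: 6.82
eef_pos: [628.3, 289.1, 208.3]
tcp_rot: [3.141, 0.0, 1.571]
ft_force: [-0.8, -0.3, -0.5]
opening: 0.591
grip_force: 0.0
```

>>> move_arm:
  commands:
    - [[0, 0, 0.5], 0, 1]
    - [[0, 0, 0.8], 0, 1]
    - [[-0.4, -0.4, 0.8], 0, 1]
    - [[-0.4, -0.5, 0.8], 0, 1]
    - [[-0.4, -0.5, 0.8], 0, 1]
    - [[-0.4, -0.5, 0.8], 0, 1]
    - [[-0.4, -0.5, 0.8], 0, 1]
    - [[-0.4, -0.5, 0.8], 0, 1]
    - [[-0.4, -0.5, 0.4], 0, 1]
    - [[-0.4, -0.5, 0], 0, 1]
    - [[-0.4, -0.4, 0], 0, 1]
    - [[0, 0, 0], 0, 1]
    - [[0, 0, 0], 0, 1]

```text
t: 7.9
eef_pos: [520.2, 159.9, 403.8]
tcp_rot: [3.141, -0.0, 1.57]
ft_force: [-0.1, 0.1, 0.6]
opening: 1.003
grip_force: 0.0
```

```bash
python3 fit.py wrist w3 socket_small cup_small socket_medium cup_medium
```

```text
7.95 [520.6 160.3 403.6] [ 3.141 -0.     1.57 ]
socket_small [629.7 289.4] 0.7 [425.  46.] 0.61 [103.0, 105.0, 102.0]
cup_small [627.3 289.4] 1.7 [410.  52.] 0.67 [116.0, 117.0, 114.0]
cup_small [656.9 201.6] 0.1 [443. 133.] 0.57 [205.0, 128.0, 47.0]
socket_medium [458.8  90. ] 0.5 [258. 241.] 0.67 [93.0, 95.0, 94.0]
cup_medium [455.2  80.1] 9.6 [259. 240.] 0.35 [92.0, 94.0, 93.0]
```

View pics/w3.png

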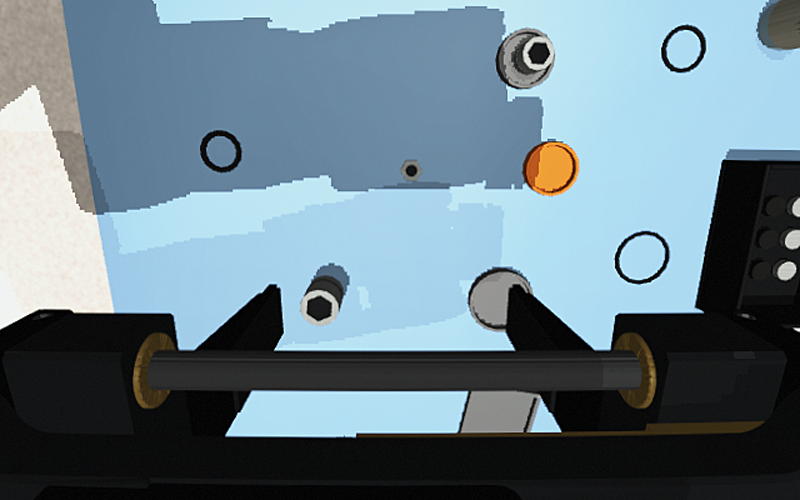

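The small socket stands in the grey cup at (425,46). The medium socket's mouth is at (256,245), and the medium cup at (400,238) is half hidden. I'll move over the medium socket and measure the cup from there.

>>> move_arm:
  commands:
    - [[-0.51, -0.58, 0], 0, 1]
    - [[-0.51, -0.58, 0], 0, 1]
    - [[-0.51, -0.58, 0], 0, 1]
    - [[-0.52, -0.6, 0], 0, 1]
    - [[0, 0, 0], 0, 1]

```text
t: 8.57
eef_pos: [457.0, 88.6, 403.1]
tcp_rot: [-3.14, 0.0, 1.57]
ft_force: [0.4, 0.4, -0.3]
opening: 1.0
grip_force: 0.0
```

```bash
python3 fit.py wrist w4 socket_medium cup_medium
```

```text
8.6167 [458.3  89.3 403.4] [-3.141  0.     1.57 ]
socket_medium [459.6  90.1] 0.2 [317. 174.] 0.91 [111.0, 114.0, 112.0]
cup_medium [620.3  80.4] 0.9 [460. 179.] 0.92 [123.0, 123.0, 122.0]
```

>>> move_arm:
  commands:
    - [[0, 0, -0.9], 0, 1]
    - [[0, 0, -0.9], 0, 1]
    - [[0, 0, -0.9], 0, 1]
    - [[0, 0, -0.9], 0, 1]
    - [[0, 0, -0.9], 0, 1]
    - [[0, 0, -0.9], 0, 1]
    - [[0, 0, -0.7], 0, 1]
    - [[0, 0, -0.54], 0, 1]
    - [[0, 0, 0], 0, 1]
    - [[0, 0, 0], 0, -1]
    - [[0, 0, 0], 0, -1]
    - [[0, 0, 0], 0, -1]
    - [[0, 0, 0], 0, -1]
    - [[0, 0, 0], 0, -1]
    - [[0, 0, 0], 0, -1]
    - [[0, 0, 0], 0, -1]
    - [[0, 0, 0], 0, -1]
    - [[0, 0, 0], 0, -1]
    - [[0, 0, 0], 0, -1]
    - [[0, 0, 0], 0, -1]

```text
t: 10.38
eef_pos: [458.7, 89.9, 204.1]
tcp_rot: [-3.141, 0.0, 1.571]
ft_force: [-1.0, -0.5, 1.4]
opening: 0.342
grip_force: 30.0
```

>>> move_arm:
  commands:
    - [[0, 0, 0], 0, -1]
    - [[0, 0, 0], 0, -1]
    - [[0, 0, 0], 0, -1]
    - [[0, 0, 0], 0, -1]
    - [[0, 0, 0], 0, -1]
    - [[0, 0, 0], 0, -1]
    - [[0, 0, 0.5], 0, -1]
    - [[0, 0, 0.5], 0, -1]

```text
t: 11.05
eef_pos: [458.8, 89.9, 233.8]
tcp_rot: [-3.14, 0.0, 1.571]
ft_force: [-0.4, -0.6, -1.4]
opening: 0.343
grip_force: 30.0
```

>>> move_arm:
  commands:
    - [[0.67, -0.04, 0], 0, -1]
    - [[0.67, -0.04, 0], 0, -1]
    - [[0.67, -0.04, 0], 0, -1]
    - [[0.67, -0.04, 0], 0, -1]
    - [[0.67, -0.04, 0], 0, -1]
    - [[0.67, -0.04, 0], 0, -1]
    - [[0.67, -0.04, 0], 0, -1]
    - [[0.67, -0.04, 0], 0, -1]
    - [[0, 0, 0], 0, -1]
    - [[0, 0, -0.35], 0, -1]
    - [[0, 0, -0.3], 0, -1]
    - [[0, 0, -0.2], 0, -1]
    - [[0, 0, 0], 0, -1]
    - [[0, 0, 0], 0, 0.3]
    - [[0, 0, 0], 0, 0.3]
    - [[0, 0, 0], 0, 0.3]
    - [[0, 0, 0], 0, 0.3]
    - [[0, 0, 0], 0, 0.3]
    - [[0, 0, 0], 0, 0.3]
    - [[0, 0, 0], 0, 0.3]

```text
t: 12.72
eef_pos: [619.6, 80.3, 208.6]
tcp_rot: [3.141, 0.0, 1.571]
ft_force: [-0.5, -0.0, -0.1]
opening: 0.646
grip_force: 0.0
```

>>> move_arm:
  commands:
    - [[0, 0, 0.5], 0, 1]
    - [[0, 0, 0.8], 0, 1]
    - [[-0.4, -0.5, 0.8], 0, 1]
    - [[-0.4, -0.5, 0.8], 0, 1]
    - [[-0.4, -0.5, 0.8], 0, 1]
    - [[-0.4, -0.5, 0.8], 0, 1]
    - [[-0.4, -0.5, 0.8], 0, 1]
    - [[-0.4, -0.5, 0.8], 0, 1]
    - [[-0.4, -0.5, 0.4], 0, 1]
    - [[-0.5, -0.5, 0], 0, 1]
    - [[0, 0, 0], 0, 1]
    - [[0, 0, 0], 0, 1]

```text
t: 13.72
eef_pos: [520.2, -40.1, 404.0]
tcp_rot: [3.141, 0.0, 1.569]
ft_force: [-0.4, 0.4, -0.7]
opening: 0.999
grip_force: 0.0
```

```bash
python3 fit.py wrist w5 socket_medium cup_medium socket_large
```

```text
13.7667 [520.7 -39.7 403.7] [ 3.141 -0.     1.57 ]
socket_medium [621.5  80.7] 0.6 [419.  52.] 0.61 [79.0, 80.0, 78.0]
cup_medium [620.1  80.2] 0.9 [399.  68.] 0.88 [81.0, 81.0, 80.0]
socket_large [ 464.3 -104.8] 0.5 [259. 239.] 0.78 [91.0, 92.0, 91.0]
```

View pics/w5.png

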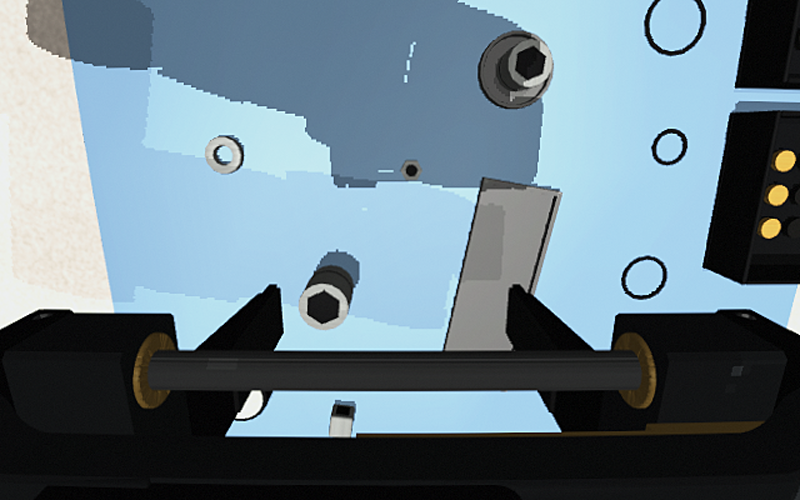

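The medium socket stands in its cup at (419,52). The large socket's mouth is at (259,243), and the tray runs from about (405,145) downward. I'll pick up the large socket now.

>>> move_arm:
  commands:
    - [[-0.47, -0.54, -0.5], 0, 1]
    - [[-0.47, -0.54, -0.9], 0, 1]
    - [[-0.47, -0.54, -0.9], 0, 1]
    - [[-0.47, -0.55, -0.9], 0, 1]
    - [[0, 0, -0.9], 0, 1]
    - [[0, 0, -0.9], 0, 1]
    - [[0, 0, -0.9], 0, 1]
    - [[0, 0, -0.67], 0, 1]
    - [[0, 0, 0], 0, 1]
    - [[0, 0, 0], 0, -1]
    - [[0, 0, 0], 0, -1]
    - [[0, 0, 0], 0, -1]
    - [[0, 0, 0], 0, -1]
    - [[0, 0, 0], 0, -1]
    - [[0, 0, 0], 0, -1]
    - [[0, 0, 0], 0, -1]
    - [[0, 0, 0], 0, -1]
    - [[0, 0, 0], 0, -1]
    - [[0, 0, 0], 0, -1]
    - [[0, 0, 0], 0, -1]

```text
t: 15.58
eef_pos: [464.0, -104.8, 206.5]
tcp_rot: [-3.141, -0.0, 1.571]
ft_force: [-2.5, -1.0, 5.1]
opening: 0.424
grip_force: 30.0
```

>>> move_arm:
  commands:
    - [[0, 0, 0], 0, -1]
    - [[0, 0, 0], 0, -1]
    - [[0, 0, 0], 0, -1]
    - [[0, 0, 0.5], 0, -1]
    - [[0, 0, 0.8], 0, -1]
    - [[0, 0, 0.8], 0, -1]
    - [[0, 0, 0.8], 0, -1]
    - [[0.25, -0.5, 0.8], 0, -1]
    - [[0.25, -0.5, 0.8], 0, -1]
    - [[0.25, -0.5, 0.8], 0, -1]
    - [[0.25, -0.5, 0.8], 0, -1]
    - [[0.25, -0.5, 0.4], 0, -1]
    - [[0.25, -0.5, 0], 0, -1]
    - [[0.25, -0.5, 0], 0, -1]
    - [[0.25, -0.5, 0], 0, -1]
    - [[0, -0.5, 0], 0, -1]
    - [[0, 0, 0], 0, -1]
    - [[0, 0, 0], 0, -1]

```text
t: 17.08
eef_pos: [523.8, -240.3, 400.8]
tcp_rot: [-3.141, -0.001, 1.57]
ft_force: [-0.3, 0.8, -2.7]
opening: 0.428
grip_force: 30.0
```

```bash
python3 fit.py wrist w6 cup_large socket_large; python3 look.py w7 extension_bar bar_tray
```

```text
17.1333 [ 523.8 -239.7  401. ] [-3.141e+00 -1.000e-03  1.570e+00]
cup_large [ 617.3 -314.1] 5.0 [395. 230.] 0.6 [139.0, 139.0, 137.0]
socket_large [ 525.  -339.6] 35.4 [314. 255.] 0.88 [57.0, 59.0, 57.0]
17.2833 [ 524.  -239.2  401.5] [-3.141 -0.     1.571] [-0.54  0.42  1.69  0.    1.03 -0.54]
extension_bar [259. 193.] 0.85 [ 463.  -260.4] bbox 252 168 275 244 rect@z [ 461.8 -276.6] [88.4 23.1] 76.9 rgb [161. 164. 160.]
bar_tray [398.  69.] 0.96 [ 609.7 -130.6] bbox 352 0 452 152 rect@z [ 611.9 -134.6] [153.7  73.2] 79.4 rgb [98. 98. 97.]
```

View pics/w7.png

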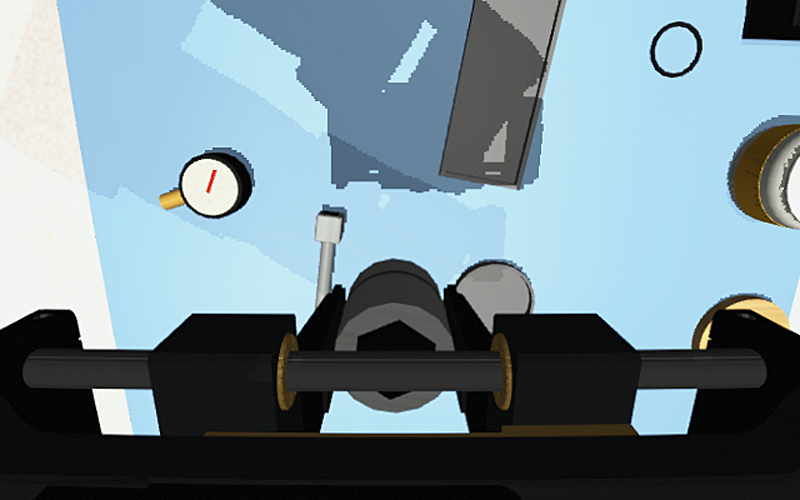

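The bar is at about (259,190), the tray's end at (380,145), the gauge at (172,148), and the large cup at (395,230) is partly hidden. I'll go 60 mm further for a clear view.

>>> move_arm:
  commands:
    - [[0, -0.6, 0], 0, -1]
    - [[0, -0.7, 0], 0, -1]
    - [[0, -0.7, 0], 0, -1]
    - [[0, 0, 0], 0, -1]
    - [[0, 0, 0], 0, -1]

```text
t: 17.8
eef_pos: [524.0, -300.1, 401.3]
tcp_rot: [-3.141, -0.0, 1.57]
ft_force: [-0.5, 0.3, -2.6]
opening: 0.426
grip_force: 30.0
```

```bash
python3 fit.py wrist w8 cup_large; python3 look.py w9 extension_bar bar_tray
```

```text
17.85 [ 524.1 -299.5  401.3] [-3.141 -0.     1.57 ]
cup_large [ 615.7 -317.7] 1.0 [395. 185.] 0.73 [133.0, 133.0, 131.0]
17.95 [ 524.2 -298.9  401.5] [-3.142 -0.     1.571] [-0.63  0.46  1.62  0.    1.06 -0.63]
extension_bar [254. 175.] 0.74 [ 458.8 -300.7] bbox 240 113 273 248 rect@z [ 460.2 -310.2] [152.2  23.8] 81.9 rgb [145. 148. 144.]
bar_tray [396.  42.] 0.98 [ 607.4 -165.2] bbox 353 0 439 93 rect@z [ 605.6 -169. ] [82.9 72.3] 80.8 rgb [95. 95. 94.]
```

View pics/w9.png

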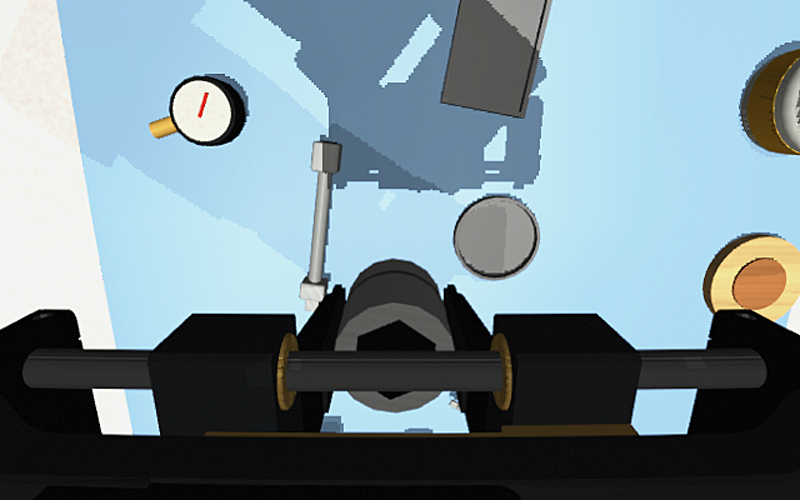

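The whole bar is visible, from (260,125) to (249,238), and the large cup is clear at (396,189). Placing the large socket.

>>> move_arm:
  commands:
    - [[0.5, -0.1, 0], 0, -1]
    - [[0.5, -0.1, -0.5], 0, -1]
    - [[0.5, -0.1, -0.8], 0, -1]
    - [[0.5, -0.1, -0.8], 0, -1]
    - [[0.5, -0.1, -0.8], 0, -1]
    - [[0.55, -0.1, -0.8], 0, -1]
    - [[0, 0, -0.8], 0, -1]
    - [[0, 0, -0.8], 0, -1]
    - [[0, 0, -0.6], 0, -1]
    - [[0, 0, -0.3], 0, -1]
    - [[0, 0, -0.15], 0, -1]
    - [[0, 0, 0], 0, -1]
    - [[0, 0, 0], 0, 0.4]
    - [[0, 0, 0], 0, 0.4]
    - [[0, 0, 0], 0, 0.4]
    - [[0, 0, 0], 0, 0.4]
    - [[0, 0, 0], 0, 0.4]
    - [[0, 0, 0], 0, 0.4]
    - [[0, 0, 0], 0, 0.4]

```text
t: 19.63
eef_pos: [615.7, -317.8, 211.0]
tcp_rot: [3.141, 0.0, 1.571]
ft_force: [0.8, 0.1, 0.1]
opening: 0.703
grip_force: 0.0
```

>>> move_arm:
  commands:
    - [[0, 0, 0.5], 0, 1]
    - [[0, 0, 0.8], 0, 1]
    - [[0, 0, 0.8], 0, 1]
    - [[-0.4, 0.1, 0.8], -0.2, 1]
    - [[-0.4, 0.1, 0.8], -0.2, 1]
    - [[-0.4, 0.1, 0.8], -0.2, 1]
    - [[-0.4, 0.1, 0.8], -0.2, 1]
    - [[-0.4, 0, 0.8], -0.2, 1]
    - [[-0.4, 0, 0.3], -0.2, 1]
    - [[-0.4, 0, 0], -0.3, 1]
    - [[0, 0, 0], -0.3, 1]
    - [[0, 0, 0], 0, 1]
    - [[0, 0, 0], 0, 1]

```text
t: 20.72
eef_pos: [532.0, -305.9, 402.2]
tcp_rot: [-3.141, -0.0, 1.427]
ft_force: [0.2, -0.6, 0.6]
opening: 0.998
grip_force: 0.0
```

```bash
python3 fit.py wrist w10 cup_large socket_large; python3 look.py w11 extension_bar
```

```text
20.7667 [ 532.2 -305.9  402.1] [-3.141e+00 -1.000e-03  1.427e+00]
cup_large [ 615.7 -318.9] 1.0 [377. 162.] 0.66 [103.0, 103.0, 101.0]
socket_large [ 599.5 -181.1] 11.9 [364.  37.] 0.73 [81.0, 81.0, 80.0]
20.9167 [ 532.1 -305.8  402.3] [-3.141 -0.     1.427] [-0.63  0.48  1.59  0.    1.07 -0.49]
extension_bar [247. 176.] 0.63 [ 459.1 -297.8] bbox 234 117 263 252 rect@z [ 459.4 -311.1] [152.5  24.9] 82.0 rgb [142. 145. 142.]
```

View pics/w11.png

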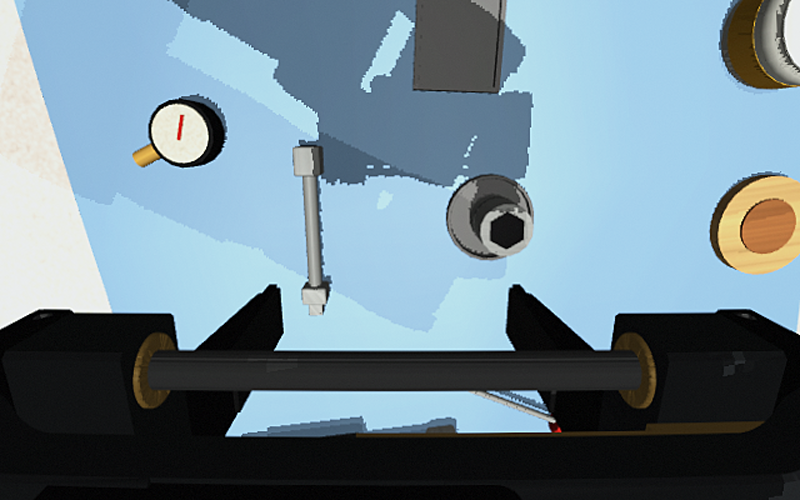

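The large socket stands in its cup, with its mouth at (405,185). The bar runs from (246,117) to (252,252). I'll grasp it at mid-shaft.

>>> move_arm:
  commands:
    - [[-0.48, -0.04, -0.5], 0, 1]
    - [[-0.48, -0.03, -0.9], 0, 1]
    - [[-0.48, -0.03, -0.9], 0, 1]
    - [[-0.48, -0.03, -0.9], 0, 1]
    - [[-0.5, -0.03, -0.9], 0, 1]
    - [[0, 0, -0.9], 0, 0.3]
    - [[0, 0, -0.9], 0, 0.3]
    - [[0, 0, -0.5], 0, 0.3]
    - [[0, 0, -0.3], 0, 0.3]
    - [[0, 0, -0.16], 0, 0.3]
    - [[0, 0, 0], 0, -1]
    - [[0, 0, 0], 0, -1]
    - [[0, 0, 0], 0, -1]
    - [[0, 0, 0], 0, -1]
    - [[0, 0, 0], 0, -1]
    - [[0, 0, 0], 0, -1]
    - [[0, 0, 0], 0, -1]
    - [[0, 0, 0], 0, -1]
    - [[0, 0, 0], 0, -1]
    - [[0, 0, 0], 0, -1]

```text
t: 22.63
eef_pos: [459.1, -310.6, 197.3]
tcp_rot: [3.141, 0.0, 1.427]
ft_force: [-1.2, 0.1, 3.9]
opening: 0.117
grip_force: 30.0
```

>>> move_arm:
  commands:
    - [[0, 0, 0], 0, -1]
    - [[0, 0, 0], 0, -1]
    - [[0, 0, 0], 0, -1]
    - [[0, 0, 0], 0, -1]
    - [[0, 0, 0], 0, -1]
    - [[0, 0, 0], 0, -1]

```text
t: 23.13
eef_pos: [459.1, -310.6, 197.3]
tcp_rot: [3.141, 0.0, 1.427]
ft_force: [-0.4, 1.5, 4.9]
opening: 0.119
grip_force: 30.0
```

>>> move_arm:
  commands:
    - [[0, 0, 0.3], 0, -1]
    - [[0, 0, 0.6], 0, -1]
    - [[0, 0, 0.8], 0, -1]
    - [[0, 0, 0.8], 0, -1]
    - [[0.3, 0.4, 0.8], 0, -1]
    - [[0.3, 0.4, 0.8], 0, -1]
    - [[0.3, 0.4, 0.8], 0, -1]
    - [[0.3, 0.4, 0.8], 0, -1]
    - [[0.3, 0.4, 0.5], 0, -1]
    - [[0.3, 0.4, 0.2], 0, -1]
    - [[0.3, 0.5, 0], 0, -1]
    - [[0.3, 0.5, 0], 0, -1]
    - [[0.3, 0.5, 0], 0, -1]
    - [[0.3, 0.5, 0], 0, -1]
    - [[0.4, 0.5, 0], 0, -1]
    - [[0, 0, 0], 0, -1]
    - [[0, 0, 0], 0, -1]

```text
t: 24.55
eef_pos: [561.2, -162.9, 389.2]
tcp_rot: [-3.141, -0.0, 1.428]
ft_force: [0.7, -0.7, -2.3]
opening: 0.118
grip_force: 30.0
```

```bash
python3 look.py w12 extension_bar bar_tray
```

```text
24.6 [ 560.9 -163.5  389.2] [-3.141  0.     1.428] [-0.4   0.45  1.68 -0.    1.01 -0.25]
extension_bar [313. 180.] 0.77 [ 559.2 -166.4] bbox 290 96 341 346 rect@z [ 555.4 -182.6] [201.8  49.8] 78.5 rgb [100. 102. 100.]
bar_tray [360. 100.] 0.72 [618.4 -92.7] bbox 327 9 403 213 rect@z [ 616.5 -110.8] [202.3  71.1] 79.9 rgb [102. 103. 101.]
```

View pics/w12.png

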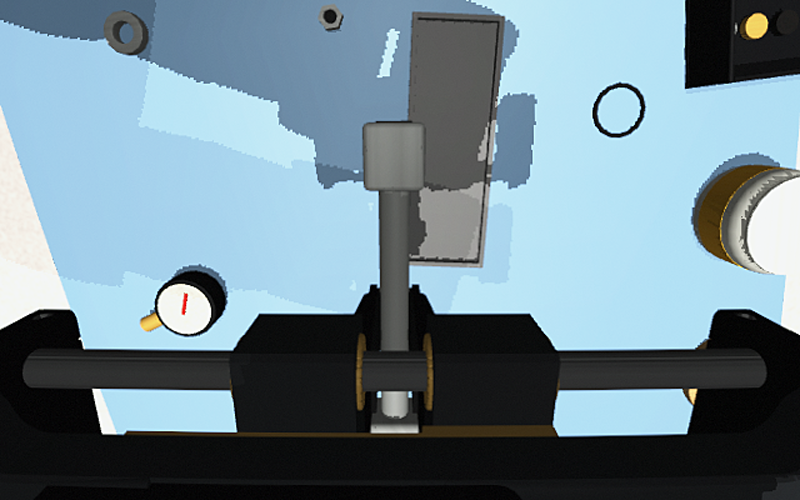

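The tray is fully visible, from (332,10) to (403,213), centred at (616.5,-110.8), and the bar is level in the gripper. Placing it.

>>> move_arm:
  commands:
    - [[0.37, 0.35, -0.5], -0.1, -1]
    - [[0.37, 0.35, -0.8], -0.1, -1]
    - [[0.37, 0.35, -0.8], -0.1, -1]
    - [[0.37, 0.35, -0.8], -0.1, -1]
    - [[0.37, 0.36, -0.8], 0, -1]
    - [[0, 0, -0.8], 0, -1]
    - [[0, 0, -0.8], 0, -1]
    - [[0, 0, -0.5], 0, -1]
    - [[0, 0, -0.3], 0, -1]
    - [[0, 0, -0.15], 0, -1]
    - [[0, 0, -0.03], 0, -1]
    - [[0, 0, 0], 0, -1]
    - [[0, 0, 0], 0, -0.4]
    - [[0, 0, 0], 0, -0.4]
    - [[0, 0, 0], 0, -0.4]
    - [[0, 0, 0], 0, -0.4]
    - [[0, 0, 0], 0, -0.4]
    - [[0, 0, 0], 0, -0.4]

```text
t: 26.2
eef_pos: [616.6, -110.7, 200.9]
tcp_rot: [3.141, 0.0, 1.395]
ft_force: [-0.1, 0.2, -0.7]
opening: 0.302
grip_force: 0.0
```

>>> move_arm:
  commands:
    - [[0, 0, 0.3], 0, -0.4]
    - [[0, 0, 0.6], 0, -0.4]
    - [[0, 0, 0.8], 0, 0]
    - [[-0.3, -0.3, 0.9], 0, 1]
    - [[-0.3, -0.3, 0.9], 0, 1]
    - [[-0.3, -0.4, 0.9], 0, 1]
    - [[-0.3, -0.4, 0.9], 0, 1]
    - [[-0.3, -0.4, 0.9], 0, 1]
    - [[-0.3, -0.4, 0.5], 0, 1]
    - [[0, -0.4, 0], 0, 1]
    - [[0, -0.4, 0], 0, 1]
    - [[0, 0, 0], 0, 1]
    - [[0, 0, 0], 0, 1]

```text
t: 27.28
eef_pos: [562.8, -201.2, 400.4]
tcp_rot: [-3.14, -0.001, 1.394]
ft_force: [-1.1, -0.6, -0.6]
opening: 0.983
grip_force: 0.0
```

```bash
python3 look.py w13 extension_bar bar_tray; python3 fit.py top t2 socket_large cup_large; python3 - <<'E'
import cv2,numpy as np
a=cv2.imread('pics/w13.png')[:420]; b=cv2.imread('pics/t2.png')[150:310,180:640]
b=cv2.resize(b,(518,180)); c=np.zeros((180,800,3),np.uint8); c[:,:518]=b
cv2.imwrite('pics/m.png',np.vstack([a,c]))
E
```

```text
27.3333 [ 562.8 -200.7  400.4] [-3.140e+00 -1.000e-03  1.394e+00] [-0.45  0.46  1.63  0.    1.05 -0.28]
extension_bar [352.  65.] 0.76 [619.9 -97.5] bbox 342 0 367 151 rect@z [ 619.4 -111.3] [146.1  24.4] 80.9 rgb [95. 97. 94.]
extension_bar [366. 248.] 0.24 [ 605.1 -295.4] bbox 345 231 406 280 rect@z [ 613.4 -306. ] [58.7 69. ] 89.6 rgb [100. 100.  99.]
bar_tray [342.  90.] 0.78 [ 606.1 -119.7] bbox 315 0 387 175 rect@z [ 614.  -123.4] [175.   71.9] 79.5 rgb [91. 91. 90.]
27.4833 [ 562.9 -200.2  400.9] [-3.14  -0.     1.395]
cup_large [ 600.7 -340.4] 6.9 [399. 173.] 0.68 [109.0, 115.0, 117.0]
```

View pics/m.png

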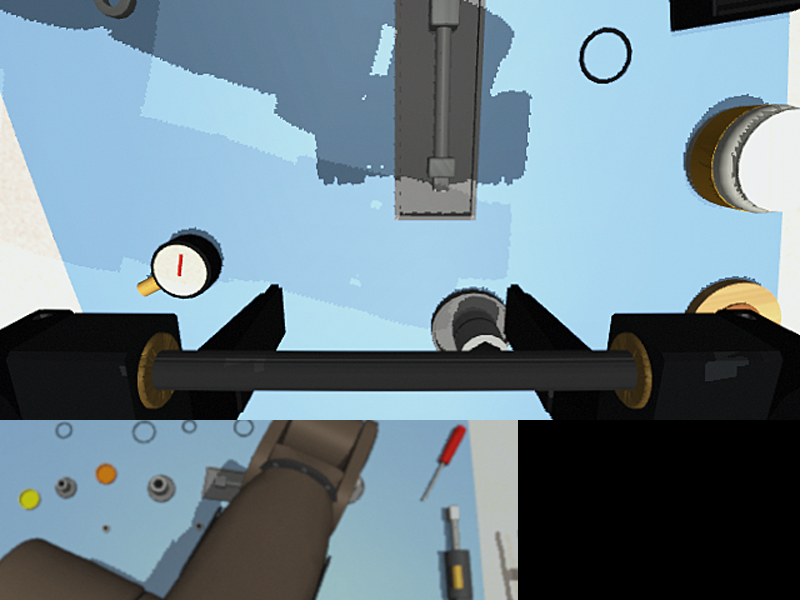

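The bar lies straight in the tray, from (350,0) to (353,150), and all three sockets stand in their cups. The gauge has not been touched and the gripper is clear, so I'm handing in.

```bash
python3 -c "
from cell import env
print(env.job_done())"
```

```text
the job is handed in; nothing more can be done
None
```

The three sockets stand in their own grey cups and the extension bar lies flat in the tray. The job was handed in at about 27.5 s; the hand-in call gave no verdict, and I checked the large socket's centring only by eye.

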